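# Load the cooling shelf and wind its timer

### The arm

A 7-joint arm with a two-finger parallel gripper is mounted at the origin on the work surface. World frame = base frame: x ahead of the robot, y to its left, z up, the work surface at z = 0. Lengths are in m, angles in rad, forces in N, time in s.
With the tool pointing down it reaches from about 0.35 to 0.9 m from the base axis. Payload 8.1 kg.
Tool frame: the origin (TCP) lies midway between the tips of the shut fingers; the grasp point (between the pads) lies 19 mm behind it; z points along the fingers, y is the line along which they close (so a half turn about z gives the same grasp; the last joint's range is limited). The gripper opens to 92 mm and grips with 3 to 60 N. Pads are 19 mm wide; open, the fingers measure 130 mm over their backs; the gripper's body (75 mm by 190 mm) begins 47 mm behind the grasp point.
Start: joints at [-1.398, 0.434, 0.025, 1.573, -0.012, 1.134, -0.075], TCP at [0.17, 0.601, 0.227] pointing down, gripper open.
Joint ranges: [-2.62, 2.62], [-0.44, 2.09], [-1.27, 1.32], [0.08, 2.57], [-1.32, 4.46], [0.12, 2], [-2.74, 2.74]. Speed limits (rad/s): [2.22, 2.22, 3.01, 3.01, 3.14, 3.14, 3.14].

### API

Orientations are given as a rotation vector (axis times angle).
In Python, from cell import observe, cams, job gives the robot as it stands. The module is installed in compiled form; this text tells all that it offers.
- The arm moves only by the tool step_arm, never from a script. Its argument "steps" is a list of rows, each a list of 6 numbers: the shift along the world's x, y, z in mm, then the turn, a rotation vector about the world's x, y, z in rad. In form: [[dx, dy, dz, rx, ry, rz], ...]. A call has 1 to 20 rows; each row shifts and turns the commanded pose from where the row before left it; what a row does not reach is not made up. A row lasts 1/12 s, in which the tool goes at most 41.7 mm and 7.16 degrees, less where a joint would pass 70% of its speed; a pose out of reach is approached as far as the arm can. A call with a gripper value outside its range is refused whole. "gripper" is the opening, from 0 (shut) to 1 (fully open), set as the call begins (left out, the last holds). The fingers move at their own pace and stop on an object; "force" is the grip in N (left out, the last holds). Time passes only in rows, so rows that do not move let the fingers close. It gives the time, the measured TCP pose, the force, the opening and the grip force at its end, in the units of the state.
- observe(): the state, without advancing time (a new reading comes with each control period).
- cams.get_image(name): name is "side" or "top"; returns the picture (420x560x3 uint8, red, green, blue); there is no depth.
- cams.get_calibration(name): a dict with "fov_y" (degrees; the focal length in pixels is half the picture's height over the tangent of half this angle, whatever the lens; pixels are square), "cx", "cy" (the principal point, pixels), "world_to_cam" (4x4, takes a point from world to camera coordinates). Camera axes: x right, y up, looking along -z (the intrinsics and any distortion apply to the point x, -y, -z); pixel columns grow to the right and rows downward; lengths in m; the calibration is good to about 2 mm. A picture is of the moment at which its call begins. get_calibration takes no time and is no camera call.
- job.sign_off(): hands the job in; it is judged then, once.
The state is a dict: "clock": time; "joints": joint angles; "dq": joint speeds; "joint_efforts": joint torques, N m; "position": TCP position; "ee_rot": TCP orientation; "force": force on the tool from outside, world axes, zero at the start; "ft_torque": the same for the moment, N m; "width": opening from 0.0 (shut) to 1.0 (fully open); "gripper_force": force on a finger pad.
Only numpy, scipy, OpenCV 4.12 (cv2) and the standard library are available. Lean on these libraries where they do the work, as an engineer would, in place of code of your own. Each camera call takes 0.05 s, during which the arm holds its last target. There are 200 camera calls.

### The job

Pick up the shoe last standing by itself on the bench, set it down gently on the dark mat in the free place on the cooling shelf, in line with the two lasts already there and with its toe pointing the same way, and let go of it. Then push the big lever dial on the timer box clockwise all the way until you feel its end stop, and keep it pressed firmly against the stop for about half a second, without forcing it. Leave the other lasts, the tin, the cardboard ring, the brush and the hammer where they are.

Things in the scene. Friction and masses are not known exactly. Their poses are not given: they have to be found in the camera images.
- last_a: The loose shoe last to load: child's last of plain grey hard plastic, 180 x 62 x 100 mm, 0.26 to 0.46 kg, standing on its flat sole on the bench. Origin: centre of its underside; x to the toe, z up. The body is up to 68 mm high, sloping down to the toe; on its heel half stands a 32 mm wide grip cone up to 100 mm (see its point).
- last_a_toe (a point): Foremost point of that last's toe, 90 mm along its x from the origin, 10 mm above the sole.
- last_a_grip (a point): Where to grip that last: 28 mm behind its origin (x = -28 mm), 90 mm above the sole, inside the cone. The cone has parallel upright sides 32 mm apart (along y) from x = -50 to -12 mm and from 68 to 100 mm above the sole. Held here across y with 60 to 80 N it carries without slipping.
- mat: Thin dark rubber mat, 190 x 70 x 1 mm, marking the one free place in the shelf's row (left, middle or right). Origin: its centre at the level where a sole stands: the shelf's flat steel top, 45 mm above the bench. x points the way the toe must point (away from the robot, within 0.15 rad of world x), y along the row. The places are 86 mm apart.
- last_b: A last of the same shape already standing on the shelf in one of the other two places, x to its toe, turned from the row by at most 0.03 rad. Leave it.
- last_c: The other such last on the shelf. Leave it.
- lever: Black lever arm of the dial on the green timer box. Origin on the dial's vertical axis, 68 mm above the bench; x outward along the arm, z up. A straight bar 20 mm wide from the hub (30 mm radius, 31 mm high) to a round end 24 mm wide; outermost point 95 mm from the axis; underside 1 mm and top 27 mm above the origin. White line on top. Fingers put down beside it 45 to 80 mm out can push it.
- timer: The fixed green timer box, 180 x 180 x 60 mm, flat top 60 mm above the bench; origin under its centre, on the dial's axis. On it under the dial lies a plain dark disc of 40 mm radius, top 68 mm above the bench. Nothing else stands in the lever's circle. The box is turned at random and tells nothing of where the stop is.
- lever_tip (a point): Centre of the lever's rounded end, 83 mm from the axis, 82 mm above the bench.
- dial (a joint): How far the dial is turned, rad: 0 at its start stop, growing as the lever goes clockwise seen from above, 4.30 at the hard end stop; 0.1 to 1.3 at the start. Where the stop lies round the circle is unmarked and set differently each time. Steady friction 0.15 N m (about 2.3 N at 65 mm out), no spring: it stays where it is left.
- tin: Closed round tin, 68 mm across, 95 mm high, origin under its centre, behind the bench's middle. Leave it.
- tape: Cardboard ring, 90 mm across, 24 mm high, origin under its centre, behind the bench's middle. Leave it.
- brush: Brush lying near the robot, 200 mm long along its x. Leave it.
- hammer: Hammer lying near the robot, 260 mm long along its x. Leave it.
Things that resemble listed ones, but are neither listed nor needed, are in the scene too. Leave any yellow look-alike of the last_a alone.

How it is judged:
On the way, in this order (a step that is already met when the one before it is completed fails the run):
1. the last stands on the mat in the row's free place, toe as the others, let go and at rest (x of last_a in the frame of mat between -0.015 and 0.015 m and y of last_a in the frame of mat between -0.012 and 0.012 m and z of last_a in the frame of mat between -0.005 and 0.005 m and x of last_a_toe in the frame of mat above 0.06 m and angle between the x axis of last_a and the x axis of mat, either way round below 0.12 rad and angle between last_a's own z axis and vertical below 0.06 rad and linear speed of last_a below 0.02 m/s and contact force between the fingers and last_a below 0.2 N), for 0.3 s.
2. the dial is pressed against its end stop by the fingers with more than 3 N (value of joint dial above 4.25 rad and contact force between the fingers and lever above 3 N), for 0.2 s.
At the end, for the whole second after the job is handed in: The last stands upright, at rest and released on the shelf, within 15 mm lengthwise, 12 mm sideways and 0.12 rad of the mat's centre line, toe like the others (these within 15 mm of their starts); the dial is at rest within 0.05 rad of its end stop (all of step 1 and value of joint dial above 4.25 rad and velocity of joint dial between -0.05 and 0.05 rad/s and distance of each of last_b, last_c from where it was at the start of the episode below 0.015 m); the robot touches nothing.
It fails at once if the dial is forced: pushed with more than 40 N (contact force between the fingers and lever above 40 N).
It fails at once if the last is dropped: it falls free faster than 0.6 m/s (linear speed of last_a above 0.6 m/s and contact force between anything else and last_a below 0.1 N).
It fails at once if one of the lasts already on the shelf is moved more than 20 mm or tipped (distance of any of last_b, last_c from where it was at the start of the episode above 0.02 m or angle between any of last_b, last_c's own z axis and vertical above 0.25 rad).
It fails at once if the tin, tape ring, brush or hammer is moved more than 30 mm (distance of any of tin, tape, brush, hammer from where it was at the start of the episode above 0.03 m).
It also fails if it takes over 61 s, if anything falls off the work surface, if the arm or the gripper's body presses on something with over 40 N, if the wrist force passes 120 N, or if a joint passes its speed limit or range.

## Working session

There is one attempt and no reset: what is moved stays moved. The work goes in short steps, Python scripts to look and compute and a tool call to move; the robot and the scene stay as the last step left them, time stands still between calls to the robot, and variables do not carry over. Pictures are saved under pics/ and viewed, at most 10 in all, crops included, and the job is handed in when it is done.

Besides the shell and the picture viewer there is one more tool, called after "Request:" in YAML: its name, and indented under it one key for each argument. step_arm: Moves the arm, as the interface text tells. Its arguments: {"type":"object","properties":{"steps":{"type":"array","items":{"type":"array","items":{"type":"number"}}},"gripper":{"type":"number"},"force":{"type":"number"}},"required":["steps"]}

```bash
mkdir -p pics; cat > h.py <<'E'
import numpy as np, cv2
from cell import observe, cams, job
def snap(name,f):
    im=cams.get_image(name); cv2.imwrite('pics/'+f,im[:,:,::-1]); return im
def K(name):
    c=cams.get_calibration(name); f=210/np.tan(np.radians(c['fov_y'])/2)
    return c,f,np.array(c['world_to_cam'])
def ray(name,u,v,z):
    c,f,T=K(name); 
    d=np.array([(u-c['cx'])/f,-(v-c['cy'])/f,-1.])
    D=c.get('dist',None)
    R=T[:3,:3]; o=-R.T@T[:3,3]; w=R.T@d
    return o+w*(z-o[2])/w[2]
def proj(name,p):
    c,f,T=K(name); q=T[:3,:3]@np.array(p)+T[:3,3]
    return np.array([c['cx']+f*q[0]/-q[2], c['cy']-f*q[1]/-q[2]])
E
python3 - <<'E'
from h import *
for n in('top','side'):
    snap(n,n+'0.png'); print(n,cams.get_calibration(n))
print(observe())
E
```

```text
top {'fov_y': 51.964834540518815, 'cx': 276.3901723139304, 'cy': 211.22991216866092, 'world_to_cam': array([[ 0.0193303 , -0.99966535,  0.01719091,  0.00929609],
       [ 0.98829307,  0.02170736,  0.15101521, -0.47386165],
       [-0.15133784,  0.01407049,  0.98838195, -0.99171744],
       [ 0.        ,  0.        ,  0.        ,  1.        ]])}
side {'fov_y': 54.401122987092286, 'cx': 269.2407352511289, 'cy': 199.14746713311683, 'world_to_cam': array([[ 0.93946575, -0.34254032, -0.0083805 , -0.42164901],
       [ 0.20997511,  0.55621448,  0.80407456, -0.19508007],
       [-0.2707666 , -0.75716021,  0.5944694 , -0.94532785],
       [ 0.        ,  0.        ,  0.        ,  1.        ]])}
{'clock': 0.1, 'joints': array([-1.39765123,  0.43514417,  0.02501174,  1.57396934, -0.01156979,
        1.13401473, -0.07510059]), 'dq': array([ 4.33311214e-05, -1.11483904e-03,  1.55861111e-04, -2.34137589e-03,
       -1.84049421e-04,  3.72418917e-04, -3.30690977e-04]), 'joint_efforts': array([ 3.22534783e-03, -6.69125390e+01,  9.87874120e-01, -3.15145147e+01,
       -6.05727942e-02,  3.73615720e-02,  1.09072414e-04]), 'position': array([0.17012531, 0.60093989, 0.2260438 ]), 'ee_rot': array([-4.31907607e-01, -3.11173907e+00,  2.18556015e-03]), 'force': array([-0.61915993,  0.15800385, -0.39980723]), 'ft_torque': array([ 0.05251331, -0.03841802, -0.01931053]), 'gripper_force': 0.0, 'width': 0.9996292137397255}
```

View pics/top0.png

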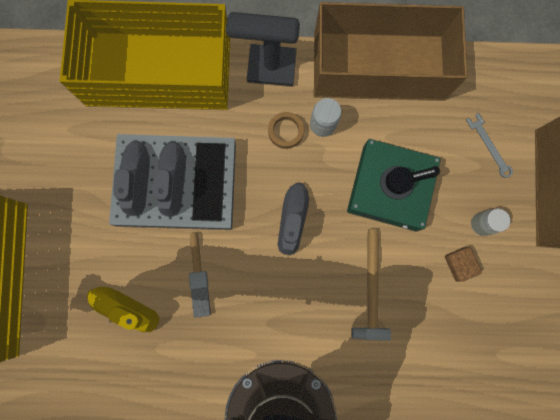

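View pics/side0.png

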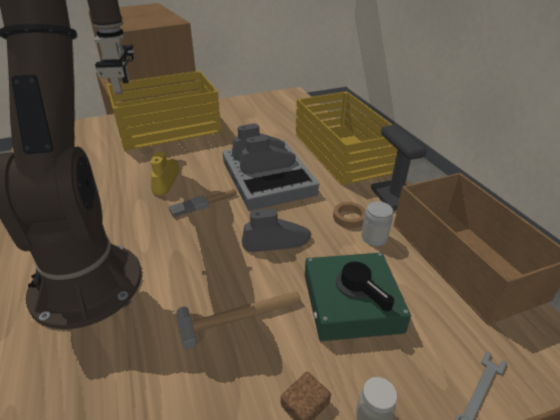

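The loose grey last at top (293,218) / side (275,232) fits last_a. The other candidates are the yellow look-alike at top (123,310) and the two shelf lasts at top (131,178) and (172,178). The mat is the right-hand place at top (209,182), and the lever's dial is at (400,180) with its tip at about (435,172). I'll confirm these in enlarged crops.

```bash
python3 - <<'E'
from h import *
def crop(f,x0,y0,x1,y1,s):
    im=cv2.imread('pics/'+f)[y0:y1,x0:x1]; im=cv2.resize(im,None,fx=s,fy=s,interpolation=cv2.INTER_CUBIC)
    im=cv2.convertScaleAbs(im,alpha=1.5,beta=10)
    for x in range(-(-x0//10)*10,x1,10):
        cv2.line(im,((x-x0)*s,0),((x-x0)*s,6 if x%50 else 14),(0,0,255),1); 
        if x%20==0: cv2.putText(im,str(x),((x-x0)*s+2,16),0,.35,(0,0,255),1)
    for y in range(-(-y0//10)*10,y1,10):
        cv2.line(im,(0,(y-y0)*s),(6,(y-y0)*s),(0,0,255),1)
        if y%20==0: cv2.putText(im,str(y),(8,(y-y0)*s+4),0,.35,(0,0,255),1)
    return im
A=np.zeros((600,800,3),np.uint8)
a=crop('top0.png',108,128,243,234,4);A[:a.shape[0],:a.shape[1]]=a
b=crop('top0.png',272,178,320,260,5);A[:b.shape[0],550:550+b.shape[1]]=b
cv2.imwrite('pics/A.png',A)
B=np.zeros((600,800,3),np.uint8)
a=crop('top0.png',343,132,445,234,5);B[:a.shape[0],:a.shape[1]]=a
b=crop('side0.png',235,200,320,256,3);B[:b.shape[0],520:520+b.shape[1]]=b
b=crop('side0.png',325,255,410,315,3);B[200:200+b.shape[0],520:520+b.shape[1]]=b
cv2.imwrite('pics/B.png',B)
E
```

```text
(no output)
```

View pics/A.png

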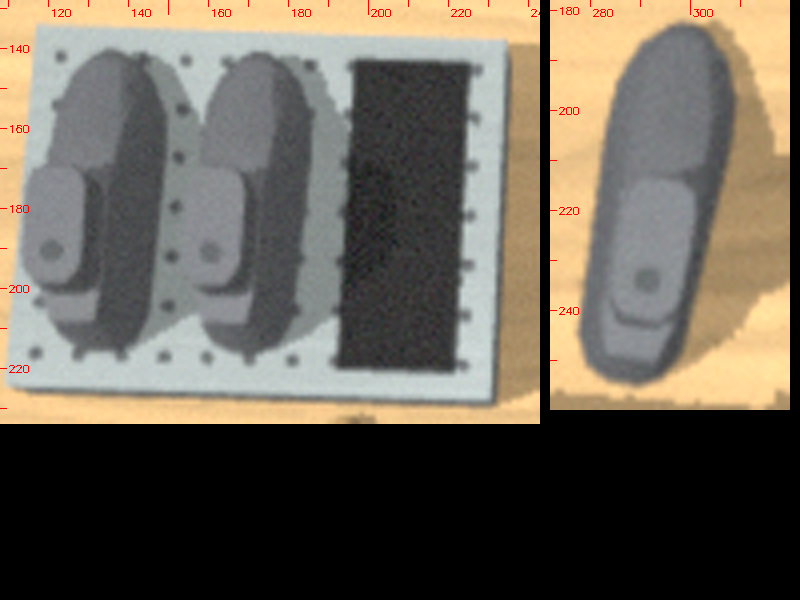

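View pics/B.png

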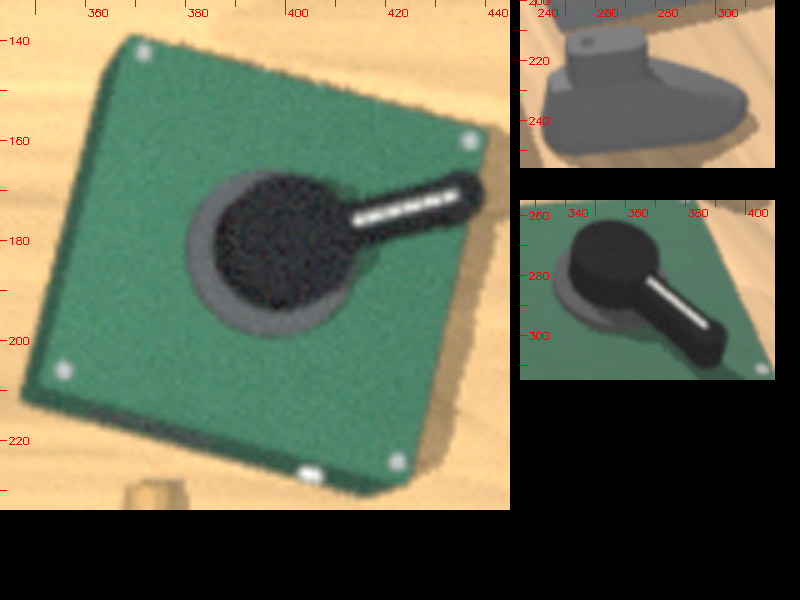

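```bash
python3 - <<'E'
from h import *
np.set_printoptions(precision=4,suppress=True)
R=lambda u,v,z,n='top': ray(n,u,v,z)[:2]
m=[R(*p,.046) for p in [(196.5,143.25),(225.5,143.75),(221.5,221.25),(191.75,220)]]
print('mat',*m,'c',np.mean(m,0)); 
print('sizes',[np.linalg.norm(m[i]-m[i-1]) for i in range(4)])
ax=(m[0]+m[1]-m[2]-m[3]); print('yaw',np.arctan2(ax[1],ax[0]))
A=lambda x,y:(x/4+108,y/4+128)
# neighbour cone tops z=.145
for l,r,t,b in [(24,85,165,288),(184,245,165,288)]: print('cone nb',R(*A((l+r)/2,(t+b)/2),.145), 'dot',)
print('dots',R(*A(51,251),.145),R(*A(210,251),.145))
P=lambda x,y:((x-550)/5+272,y/5+178)
toe=R(*P(690,22),.010);heel=R(*P(633,384),.02);print('toe,heel',toe,heel,np.linalg.norm(toe-heel))
ct=R(*P(665,177),.1);cb=R(*P(645,322),.1);dot=R(*P(648,280),.1)
L1=R(*P(621,200),.1);L2=R(*P(607,300),.1);R1=R(*P(696,200),.1);R2=R(*P(681,300),.1)
print('cone',ct,cb,np.linalg.norm(ct-cb),'dot',dot,'w',np.linalg.norm(L1-R1),'mid',(L1+R1)/2,(L2+R2)/2)
d=(L1+R1-L2-R2);print('yawcone',np.arctan2(d[1],d[0]),'yawsole',np.arctan2(*(toe-heel)[::-1]))
B=lambda x,y:(x/5+343,y/5+132)
s=[R(*B(*p),.06) for p in[(144,52),(470,140),(397,461),(64,370)]];print('box c',np.mean(s,0),[np.linalg.norm(s[i]-s[i-1]) for i in range(4)])
print('hub',R(*B(284,242),.099),'tip',R(*B(463,193),.095),'line',R(*B(357,221),.095),R(*B(457,194),.095))
# side view checks
print('side dot',ray('side',235+(588-520)/3,200+42/3,.1),'side hub',ray('side',325+(614-520)/3,255+(248-200)/3,.099))
print('side toe',ray('side',235+(747-520)/3,200+100/3,.01))
E
```

```text
mat [0.6336 0.2151] [0.6341 0.1452] [0.4454 0.1476] [0.4469 0.2173] c [0.54   0.1813]
sizes [np.float64(0.18675650819890668), np.float64(0.0698245581540684), np.float64(0.18869122234991537), np.float64(0.06975822428082287)]
yaw -0.012401088722360207
cone nb [0.5071 0.3522] dot
cone nb [0.509  0.2672] dot
dots [0.4937 0.3531] [0.4956 0.2688]
toe,heel [ 0.5509 -0.0383] [ 0.3715 -0.0123] 0.18132926453056677
cone [ 0.4598 -0.0217] [ 0.3948 -0.0137] 0.06550331375412356 dot [ 0.4134 -0.0147] w 0.03348675160026066 mid [ 0.4493 -0.0189] [ 0.4045 -0.0131]
yawcone -0.12938581950690864 yawsole -0.14369964653685777
box c [ 0.5442 -0.2638] [np.float64(0.16037120749410527), np.float64(0.16060041805069142), np.float64(0.16028944404500334), np.float64(0.16033872959934956)]
hub [ 0.5409 -0.2591] tip [ 0.5668 -0.3434] line [ 0.5525 -0.2942] [ 0.5663 -0.3407]
side dot [ 0.4145 -0.0148  0.1   ] side hub [ 0.5438 -0.2618  0.099 ]
side toe [ 0.552  -0.0322  0.01  ]
```

The crops confirm it: loose grey last with its cone top at (292,228) and toe at (299.6,182.4), mat corners (196–225,143)–(192–221,221), hub (400,180) and lever tip (435.6,170.6). The measured sizes agree with the given ones.
- **last_a:** about (0.459, −0.0225), yaw −0.137, grip point (0.431, −0.019).
- **Mat:** (0.540, 0.181), yaw −0.015.
- **Dial axis:** (0.543, −0.261).

Request:
step_arm:
  steps:
    - [13.7,-32.6,0,0,0,0.0073]
    - [13.7,-32.6,0,0,0,0.0073]
    - [13.7,-32.6,0,0,0,0.0073]
    - [13.7,-32.6,0,0,0,0.0073]
    - [13.7,-32.6,0,0,0,0.0073]
    - [13.7,-32.6,0,0,0,0.0073]
    - [13.7,-32.6,0,0,0,0.0073]
    - [13.7,-32.6,0,0,0,0.0073]
    - [13.7,-32.6,0,0,0,0.0073]
    - [13.7,-32.6,0,0,0,0.0073]
    - [13.7,-32.6,0,0,0,0.0073]
    - [13.7,-32.6,0,0,0,0.0073]
    - [13.7,-32.6,0,0,0,0.0073]
    - [13.7,-32.6,0,0,0,0.0073]
    - [13.7,-32.6,0,0,0,0.0073]
    - [13.7,-32.6,0,0,0,0.0073]
    - [13.7,-32.6,0,0,0,0.0073]
    - [13.7,-32.6,0,0,0,0.0073]
    - [13.7,-32.6,0,0,0,0.0073]
    - [0,0,0,0,0,0]
  gripper: 1

```text
clock: 1.77
position: [0.4322, -0.0243, 0.2271]
ee_rot: [0.226, 3.131, -0.003]
force: [0.2, 1.4, -0.8]
width: 0.996
gripper_force: 0.0
```

Request:
step_arm:
  steps:
    - [0,0,0,0,0,0.005]
    - [0,0,0,0,0,0]

```text
clock: 1.93
position: [0.4301, -0.0177, 0.2264]
ee_rot: [-0.207, -3.134, -0.0]
force: [0.1, 0.4, -0.2]
width: 0.997
gripper_force: 0.0
```

Request:
step_arm:
  steps:
    - [1,-1,-20,0,0,0]
    - [0,0,-20,0,0,0]
    - [0,0,-20,0,0,0]
    - [0,0,-20,0,0,0]
    - [0,0,-20,0,0,0]
    - [0,0,-14,0,0,0]
    - [0,0,-10,0,0,0]
    - [0,0,-10,0,0,0]
    - [0,0,-10,0,0,0]
    - [0,0,-9,0,0,0]
    - [0,0,0,0,0,0]
    - [0,0,0,0,0,0]

```text
clock: 2.93
position: [0.431, -0.0183, 0.0735]
ee_rot: [-0.206, -3.134, -0.0]
force: [0.2, 0.7, 0.3]
width: 0.999
gripper_force: 0.0
```

```bash
python3 - <<'E'
from h import *
a=snap('side','s1.png'); b=snap('top','t1.png')
c=np.hstack([cv2.resize(a[170:270,200:330],None,fx=3,fy=3),cv2.resize(b[160:260,240:370],None,fx=3,fy=3)])
cv2.imwrite('pics/C.png',cv2.convertScaleAbs(c[:,:,::-1],alpha=1.5,beta=10)); print(observe()['position'],observe()['force'])
E
```

```text
[ 0.43171173 -0.01860769  0.07413566] [ 0.59153617  0.90107488 -0.76810059]
```

View pics/C.png

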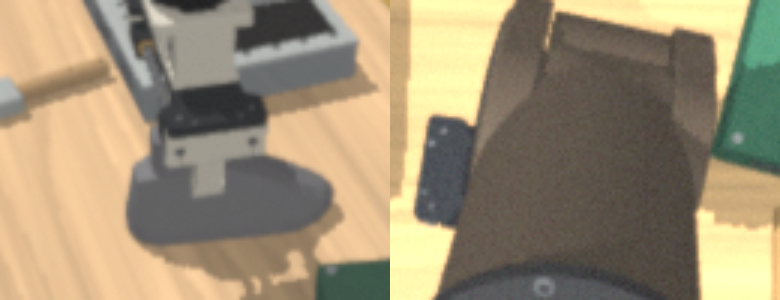

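The near finger stands in front of the cone, centred on it, at side (270,230), and nothing is in contact. I'll close at 60 N.

Request:
step_arm:
  steps:
    - [0,0,0,0,0,0]
    - [0,0,0,0,0,0]
    - [0,0,0,0,0,0]
    - [0,0,0,0,0,0]
    - [0,0,0,0,0,0]
    - [0,0,0,0,0,0]
    - [0,0,0,0,0,0]
    - [0,0,0,0,0,0]
  gripper: 0
  force: 60

```text
clock: 3.7
position: [0.4315, -0.019, 0.0737]
ee_rot: [-0.208, -3.135, -0.0]
force: [-0.1, 0.5, -0.3]
width: 0.468
gripper_force: 0.0
```

Request:
step_arm:
  steps:
    - [0,0,0,0,0,0]
    - [0,0,0,0,0,0]
    - [0,0,0,0,0,0]
    - [0,0,0,0,0,0]
    - [0,0,0,0,0,0]
    - [0,0,0,0,0,0]

```text
clock: 4.2
position: [0.4313, -0.019, 0.0736]
ee_rot: [-0.207, -3.134, 0.0]
force: [0.9, 0.1, -3.5]
width: 0.345
gripper_force: 59.2
```

Request:
step_arm:
  steps:
    - [0,0,4,0,0,0]
    - [0,0,8,0,0,0]
    - [0,0,12,0,0,0]
    - [0,0,16,0,0,0]
    - [0,0,16,0,0,0]
    - [0,0,16,0,0,0]
    - [0,0,12,0,0,0]
    - [0,0,8,0,0,0]
    - [0,0,4,0,0,0]
    - [0,0,0,0,0,0]
    - [0,0,0,0,0,0]

```text
clock: 5.12
position: [0.4313, -0.019, 0.1695]
ee_rot: [-0.207, -3.134, -0.0]
force: [-0.8, 0.5, -3.7]
width: 0.348
gripper_force: 59.2
```

Request:
step_arm:
  steps:
    - [3,6,0,0,0,0.005]
    - [4.7,12,0,0,0,0.007]
    - [6,15,0,0,0,0.009]
    - [6,15,0,0,0,0.009]
    - [6,15,0,0,0,0.009]
    - [6,15,0,0,0,0.009]
    - [6,15,0,0,0,0.009]
    - [6,15,0,0,0,0.009]
    - [6,15,0,0,0,0.009]
    - [6,15,0,0,0,0.009]
    - [6,15,0,0,0,0.009]
    - [6,15,0,0,0,0.009]
    - [6,15,0,0,0,0.009]
    - [4,12,0,0,0,0.006]
    - [3,5.4,0,0,0,0]
    - [0,0,0,0,0,0]
    - [0,0,0,0,0,0]
    - [0,0,0,0,0,0]

```text
clock: 6.62
position: [0.512, 0.1802, 0.1697]
ee_rot: [-0.026, -3.141, 0.001]
force: [-0.9, -1.1, -5.0]
width: 0.346
gripper_force: 59.2
```

Request:
step_arm:
  steps:
    - [0,0,-5,0,0,0]
    - [0,0.5,-8,0,0,0]
    - [0,0.5,-8,0,0,0]
    - [0,0,-8,0,0,0]
    - [0,0,-8,0,0,0]
    - [0,0,-5,0,0,0]
    - [0,0,-2,0,0,0]
    - [0,0,0,0,0,0]
    - [0,0,0,0,0,0]

```text
clock: 7.37
position: [0.5124, 0.1824, 0.1258]
ee_rot: [0.024, 3.141, -0.0]
force: [0.5, -0.1, -3.8]
width: 0.344
gripper_force: 59.2
```

```bash
python3 - <<'E'
from h import *
a=snap('side','s2.png'); b=snap('top','t2.png')
c=np.hstack([cv2.resize(a[100:230,200:330],None,fx=3,fy=3,interpolation=2),cv2.resize(b[120:250,105:240],None,fx=3,fy=3,interpolation=2)])
cv2.imwrite('pics/D.png',cv2.convertScaleAbs(c[:,:,::-1],alpha=1.5,beta=10)); print(observe()['position'],observe()['force'])
E
```

```text
[0.51252637 0.18249879 0.12609335] [ 0.40395513  0.97117471 -5.05868538]
```

View pics/D.png

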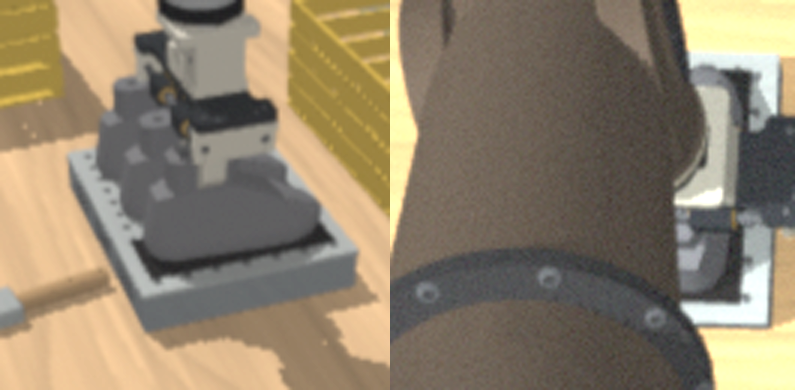

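The last hovers a few mm over the mat, at side about (277,172), lined up with the row. I'll lower it slowly.

Request:
step_arm:
  steps:
    - [0,-0.5,-1.5,0,0,0]
    - [0,-0.5,-1.5,0,0,0]
    - [0,0,-1,0,0,0]
    - [0,0,-1,0,0,0]
    - [0,0,-0.5,0,0,0]
    - [0,0,0,0,0,0]
    - [0,0,0,0,0,0]

```text
clock: 8.05
position: [0.5122, 0.1814, 0.1202]
ee_rot: [-0.024, -3.141, -0.0]
force: [1.1, -0.0, -2.9]
width: 0.349
gripper_force: 59.2
```

Request:
step_arm:
  steps:
    - [0,0,-0.5,0,0,0]
    - [0,0,-0.5,0,0,0]
    - [0,0,0,0,0,0]
    - [0,0,0,0,0,0]

```text
clock: 8.38
position: [0.5122, 0.1814, 0.1192]
ee_rot: [-0.024, -3.141, 0.0]
force: [0.0, 0.3, -4.7]
width: 0.344
gripper_force: 59.2
```

Request:
step_arm:
  steps:
    - [0,0,-0.5,0,0,0]
    - [0,0,-0.5,0,0,0]
    - [0,0,0,0,0,0]
    - [0,0,0,0,0,0]

```text
clock: 8.72
position: [0.5123, 0.1815, 0.1186]
ee_rot: [0.024, 3.141, 0.001]
force: [-3.6, -0.6, 3.7]
width: 0.346
gripper_force: 59.2
```

Contact: fz went from −4 to +3.7 N. I'll release it with a partial opening, so the fingers stay clear of the neighbouring last.

Request:
step_arm:
  steps:
    - [0,0,0,0,0,0]
    - [0,0,0,0,0,0]
    - [0,0,0,0,0,0]
    - [0,0,0,0,0,0]
    - [0,0,0,0,0,0]
    - [0,0,0,0,0,0]
  gripper: 0.6

```text
clock: 9.22
position: [0.5123, 0.1813, 0.1182]
ee_rot: [0.024, 3.141, -0.0]
force: [-0.6, 0.1, 0.3]
width: 0.598
gripper_force: 0.0
```

Request:
step_arm:
  steps:
    - [0,0,4,0,0,0]
    - [0,0,8,0,0,0]
    - [0,0,12,0,0,0]
    - [0,0,18,0,0,0]
    - [0,0,20,0,0,0]
    - [0,0,20,0,0,0]
    - [0,0,10,0,0,0]
    - [0,0,0,0,0,0]

```text
clock: 9.88
position: [0.5136, 0.1819, 0.2129]
ee_rot: [0.024, 3.138, 0.004]
force: [0.3, -0.2, 0.1]
width: 0.6
gripper_force: 0.0
```

```bash
cat > path.py <<'E'
import numpy as np
C=np.array([543.,-263.])
def p(phi,gap=0,r=62):
    n=np.array([-np.sin(phi),np.cos(phi)]); d=10+19*abs(n[0])+9.5*abs(n[1])+gap
    return C+r*np.array([np.cos(phi),np.sin(phi)])+n*d
E
python3 - <<'E'
from path import *
from cell import observe
s=observe();print(s['joints'],s['position'])
print('start',p(-1.282,10))
ph=-1.282-np.linspace(0,2.85,39)
P=np.array([p(a) for a in ph]); print('contact',P[0]); print(np.round(np.diff(P,axis=0),1).tolist())
E
```

```text
[-0.74913381  0.32228895  0.4072339   1.8176925  -0.14801592  1.02665954
  1.2712856 ] [0.51361601 0.18186314 0.21291028]
start [ 599.88170768 -310.77881515]
contact [ 590.29583393 -313.62680121]
[[-4.3, -3.5], [-4.6, -3.1], [-5.0, -2.8], [-5.1, -2.3], [-4.1, -2.0], [-4.4, -1.7], [-4.6, -1.4], [-4.8, -1.1], [-5.0, -0.7], [-5.1, -0.2], [-5.3, 0.2], [-5.3, 0.7], [-5.3, 1.1], [-5.3, 1.6], [-5.2, 2.1], [-5.1, 2.6], [-4.9, 3.1], [-4.7, 3.6], [-4.4, 4.1], [-4.0, 4.5], [-3.6, 4.9], [-3.2, 5.2], [-2.7, 5.6], [-2.2, 5.8], [-1.6, 5.4], [-1.4, 3.3], [-1.2, 3.5], [-1.0, 3.7], [-0.8, 3.8], [-0.6, 4.0], [-0.3, 4.1], [0.0, 4.3], [0.3, 4.4], [0.7, 4.5], [1.0, 4.5], [1.4, 4.5], [1.8, 4.5], [2.2, 4.4]]
```

Request:
step_arm:
  steps:
    - [4.3,-24.6,0,0,0,-0.0778]
    - [4.3,-24.6,0,0,0,-0.0778]
    - [4.3,-24.6,0,0,0,-0.0778]
    - [4.3,-24.6,0,0,0,-0.0778]
    - [4.3,-24.6,0,0,0,-0.0778]
    - [4.3,-24.6,0,0,0,-0.0778]
    - [4.3,-24.6,0,0,0,-0.0778]
    - [4.3,-24.6,0,0,0,-0.0778]
    - [4.3,-24.6,0,0,0,-0.0778]
    - [4.3,-24.6,0,0,0,-0.0778]
    - [4.3,-24.6,0,0,0,-0.0778]
    - [4.3,-24.6,0,0,0,-0.0778]
    - [4.3,-24.6,0,0,0,-0.0778]
    - [4.3,-24.6,0,0,0,-0.0778]
    - [4.3,-24.6,0,0,0,-0.0778]
    - [4.3,-24.6,0,0,0,-0.0778]
    - [4.3,-24.6,0,0,0,-0.0778]
    - [4.3,-24.6,0,0,0,-0.0778]
    - [4.3,-24.6,0,0,0,-0.0778]
    - [4.3,-24.6,0,0,0,-0.0778]
  gripper: 0

```text
clock: 11.55
position: [0.5979, -0.3115, 0.2089]
ee_rot: [-2.225, -2.216, 0.001]
force: [-0.9, 1.0, 0.2]
width: 0.008
gripper_force: 0.0
```

Request:
step_arm:
  steps:
    - [0,0,0,0,0,0]
    - [0,0,0,0,0,0]
    - [0,0,0,0,0,0]

```text
clock: 11.8
position: [0.598, -0.3098, 0.2091]
ee_rot: [-2.219, -2.221, 0.0]
force: [-0.3, 0.6, -0.3]
width: 0.002
gripper_force: 0.0
```

```bash
python3 - <<'E'
from h import *
b=snap('top','t3.png');a=snap('side','s3.png')
c=np.hstack([cv2.resize(b[125:235,105:240],None,fx=3,fy=3,interpolation=2),cv2.resize(a[100:210,205:330],None,fx=3,fy=3,interpolation=2)])
cv2.imwrite('pics/E.png',cv2.convertScaleAbs(c[:,:,::-1],alpha=1.5,beta=10))
print(observe()['joints'])
E
```

```text
[-0.08673147  0.63008301  0.8203877   1.50764061 -0.47869665  1.21442543
  0.80896495]
```

View pics/E.png

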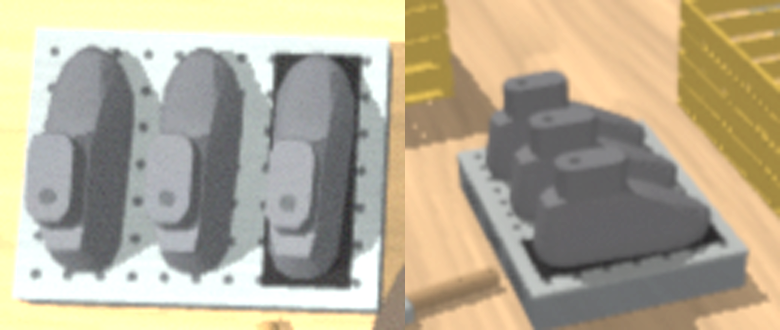

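The last stands on the mat in line with the two others: cone dots in the crop at (48,197), (167,199) and (288,203), evenly spaced. Next I lower the shut fingers beside the lever.

Request:
step_arm:
  steps:
    - [2,-1,-20,0,0,0]
    - [0,0,-20,0,0,0]
    - [0,0,-20,0,0,0]
    - [0,0,-20,0,0,0]
    - [0,0,-20,0,0,0]
    - [0,0,-15,0,0,0]
    - [0,0,-10,0,0,0]
    - [0,0,-8,0,0,0]
    - [0,0,0,0,0,0]
    - [0,0,0,0,0,0]

```text
clock: 12.73
position: [0.6005, -0.3114, 0.0776]
ee_rot: [2.221, 2.221, 0.0]
force: [0.3, 0.3, 0.8]
width: 0.006
gripper_force: 0.0
```

Request:
step_arm:
  steps:
    - [-3,-1,0,0,0,0]
    - [-3,-1,0,0,0,0]
    - [-3,-1,0,0,0,0]
    - [-2,-1.5,0,0,0,0]
    - [-2,-1.5,0,0,0,0]
    - [-2.3,-1.5,0,0,0,0]
    - [0,0,0,0,0,0]
    - [0,0,0,0,0,0]

```text
clock: 13.4
position: [0.5847, -0.3194, 0.0773]
ee_rot: [2.222, 2.221, -0.0]
force: [0.3, 1.0, 0.6]
width: 0.005
gripper_force: 0.3
```

Request:
step_arm:
  steps:
    - [-3.3,-0.8,0,0,0,0]
    - [-5.0,-2.8,0,0,0,0]
    - [-5.1,-2.3,0,0,0,0]
    - [-4.1,-2.0,0,0,0,0]
    - [-4.4,-1.7,0,0,0,0]
    - [-4.6,-1.4,0,0,0,0]
    - [-4.8,-1.1,0,0,0,0]
    - [-5.0,-0.7,0,0,0,0]
    - [-5.1,-0.2,0,0,0,0]
    - [-5.3,0.2,0,0,0,0]
    - [-5.3,0.7,0,0,0,0]
    - [-5.3,1.1,0,0,0,0]
    - [-5.3,1.6,0,0,0,0]
    - [0,0,0,0,0,0]

```text
clock: 14.57
position: [0.5208, -0.3284, 0.0773]
ee_rot: [-2.222, -2.219, 0.001]
force: [0.6, 0.4, 0.4]
width: 0.003
gripper_force: 0.3
```

Request:
step_arm:
  steps:
    - [-5.2,2.1,0,0,0,0]
    - [-5.1,2.6,0,0,0,0]
    - [-4.9,3.1,0,0,0,0]
    - [-4.7,3.6,0,0,0,0]
    - [-4.4,4.1,0,0,0,0]
    - [-4.0,4.5,0,0,0,0]
    - [-3.6,4.9,0,0,0,0]
    - [-3.2,5.2,0,0,0,0]
    - [-2.7,5.6,0,0,0,0]
    - [-2.2,5.8,0,0,0,0]
    - [-1.6,5.4,0,0,0,0]
    - [0,0,0,0,0,0]

```text
clock: 15.57
position: [0.48, -0.2801, 0.077]
ee_rot: [-2.22, -2.221, -0.0]
force: [-0.1, 0.4, 0.0]
width: 0.005
gripper_force: 0.0
```

```bash
cat > lev.py <<'E'
from h import *
def score(name,im):
    g=im.min(axis=2).astype(np.float32); best=[]
    for a in np.arange(-np.pi,np.pi,.02):
        pts=np.array([proj(name,[.543+r*np.cos(a),-.263+r*np.sin(a),.095]) for r in np.linspace(.038,.08,15)]).astype(np.float32)
        on=cv2.remap(g,pts[:,:1],pts[:,1:],1).ravel()
        best.append((np.percentile(on,20),round(float(a),2)))
    return sorted(best)[::-1][:4]
E
python3 - <<'E'
from lev import *
print('ref',score('top',cv2.imread('pics/top0.png')),score('side',cv2.imread('pics/side0.png')))
b=snap('top','t4.png');a=snap('side','s4.png')
print(score('top',b),score('side',a))
c=np.hstack([cv2.resize(b[130:240,330:460],None,fx=3,fy=3,interpolation=2),cv2.resize(a[230:340,290:420],None,fx=3,fy=3,interpolation=2)])
cv2.imwrite('pics/F.png',c[:,:,::-1])
E
```

```text
Traceback (most recent call last):
  File "lev.py", line 5, in score
    pts=np.array([proj(name,[.543+r*np.cos(a),-.263+r*np.sin(a),.095]) for r in np.linspace(.038,.08,15)]).astype(np.float32)
                  ~~~~^^^^^^^^^^^^^^^^^^^^^^^^^^^^^^^^^^^^^^^^^^^^^^^^
  File "h.py", line 15, in proj
    c,f,T=K(name); q=T[:3,:3]@np.array(p)+T[:3,3]
          ~^^^^^^
  File "h.py", line 6, in K
    c=cams.get_calibration(name); f=210/np.tan(np.radians(c['fov_y'])/2)
ValueError: time passes only in moves, steps and waits
```

Too many calibration calls, so I'll cache the calibration.

```bash
sed -i 's/^def K(name):/import functools\n@functools.lru_cache(None)\ndef K(name):/' h.py
python3 - <<'E'
from lev import *
b=snap('top','t4.png');a=snap('side','s4.png')
print('ref',score('top',cv2.imread('pics/top0.png')),score('side',cv2.imread('pics/side0.png')))
print(score('top',b),score('side',a))
c=np.hstack([cv2.resize(b[130:240,330:460],None,fx=3,fy=3,interpolation=2),cv2.resize(a[230:340,290:420],None,fx=3,fy=3,interpolation=2)])
cv2.imwrite('pics/F.png',c[:,:,::-1])
E
```

```text
ref [(np.float32(115.274025), -1.26), (np.float32(107.225), -1.24), (np.float32(104.62012), -1.28), (np.float32(76.30625), -1.3)] [(np.float32(106.70547), -1.26), (np.float32(105.58125), -1.24), (np.float32(96.69961), -1.28), (np.float32(78.839066), -1.22)]
[(np.float32(58.121876), 0.72), (np.float32(58.084766), 1.02), (np.float32(58.083595), 1.06), (np.float32(58.015625), 1.46)] [(np.float32(95.1), 1.42), (np.float32(94.9875), 1.38), (np.float32(94.90039), 1.4), (np.float32(94.49453), 1.44)]
```

View pics/F.png

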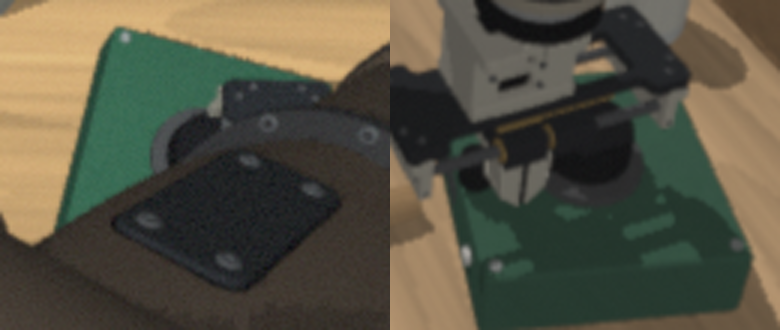

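The lever now points toward −x with its tip at about side crop (475,178), and the fingers are behind it. The push works, so I continue the arc, staying short of the earliest possible stop.

Request:
step_arm:
  steps:
    - [-1.4,3.3,0,0,0,0]
    - [-1.2,3.5,0,0,0,0]
    - [-1.0,3.7,0,0,0,0]
    - [-0.8,3.8,0,0,0,0]
    - [-0.6,4.0,0,0,0,0]
    - [-0.3,4.1,0,0,0,0]
    - [0,4.3,0,0,0,0]
    - [0.3,4.4,0,0,0,0]
    - [0.7,4.5,0,0,0,0]
    - [1.0,4.5,0,0,0,0]
    - [1.4,4.5,0,0,0,0]
    - [1.5,3.5,0,0,0,0]
    - [0,0,0,0,0,0]
    - [0,0,0,0,0,0]

```text
clock: 16.83
position: [0.4803, -0.2326, 0.077]
ee_rot: [-2.22, -2.221, -0.001]
force: [-0.2, 0.6, -0.5]
width: 0.004
gripper_force: 0.0
```

```bash
python3 - <<'E'
from path import *
from cell import observe
from scipy.optimize import minimize_scalar as ms
P=observe()['position'][:2]*1e3
r=ms(lambda a:np.linalg.norm(p(a)-P),bounds=(-4.4,-3.6),method='bounded');print(P,r.x,r.fun)
for d in(0,.3,.35,.4): 
    f=r.x-d; q=C+62*np.array([np.cos(f),np.sin(f)]); print(d,q,'tool y ang',(f+np.pi/2+np.pi/2)%np.pi-np.pi/2)
E
```

```text
[ 480.32628314 -232.58007979] -4.055297445782477 0.4167010990416691
0 [ 505.12937099 -213.91012876] tool y ang 0.6570915346022126
0.3 [ 521.32785514 -204.91111865] tool y ang 0.35709153460221277
0.35 [ 524.25817371 -203.90055882] tool y ang 0.30709153460221295
0.4 [ 527.23533708 -203.03771683] tool y ang 0.25709153460221223
```

Request:
step_arm:
  steps:
    - [-2,-1.5,0,0,0,0]
    - [0,0,15,0,0,0]
    - [0,0,20,0,0,0]
    - [0,0,20,0,0,0]
    - [5,4,5,0,0,0.0307]
    - [5,4,0,0,0,0.0307]
    - [5,4,0,0,0,0.0307]
    - [5,4,0,0,0,0.0307]
    - [5,4,0,0,0,0.0307]
    - [5,4,0,0,0,0.0307]
    - [5,3,0,0,0,0.0307]
    - [5,2,0,0,0,0.0307]
    - [4,1,0,0,0,0.0307]
    - [2,0.2,0,0,0,0.0307]
    - [0,0,0,0,0,0]
    - [0,0,0,0,0,0]
    - [0,0,0,0,0,0]
  gripper: 1
  force: 12

```text
clock: 18.25
position: [0.524, -0.2051, 0.1373]
ee_rot: [-1.857, -2.534, 0.0]
force: [1.0, 0.9, -0.2]
width: 0.997
gripper_force: 0.0
```

Request:
step_arm:
  steps:
    - [0,1,-15,0,0,0]
    - [0,0,-15,0,0,0]
    - [0,0,-12,0,0,0]
    - [0,0,-10,0,0,0]
    - [0,0,-8,0,0,0]
    - [0,0,0,0,0,0]
    - [0,0,0,0,0,0]

```text
clock: 18.83
position: [0.5241, -0.204, 0.0771]
ee_rot: [-1.856, -2.534, 0.001]
force: [0.3, -0.3, -0.1]
width: 1.0
gripper_force: 0.0
```

Request:
step_arm:
  steps:
    - [0,0,0,0,0,0]
    - [0,0,0,0,0,0]
    - [0,0,0,0,0,0]
    - [0,0,0,0,0,0]
    - [0,0,0,0,0,0]
    - [0,0,0,0,0,0]
    - [0,0,0,0,0,0]
    - [0,0,0,0,0,0]
    - [0,0,0,0,0,0]
    - [0,0,0,0,0,0]
    - [0,0,0,0,0,0]
    - [0,0,0,0,0,0]
    - [0,0,0,0,0,0]
    - [0,0,0,0,0,0]
    - [0,0,0,0,0,0]
    - [0,0,0,0,0,0]
  gripper: 0
  force: 12

```text
clock: 20.17
position: [0.5245, -0.2034, 0.0772]
ee_rot: [-1.856, -2.535, -0.001]
force: [-1.5, 3.0, -1.6]
width: 0.223
gripper_force: 11.7
```

Width 0.223 ≈ 20.5 mm, so the lever is gripped and centred and isn't at the stop yet (dial travelled about 3.14 rad). Next force-limited cycle: open, advance 0.35 rad, close.

Request:
step_arm:
  steps:
    - [0,0,0,0,0,0]
    - [0,0,0,0,0,0]
    - [0,0,0,0,0,0]
    - [0,0,0,0,0,0]
    - [0,0,0,0,0,0]
    - [0,0,0,0,0,0]
    - [0,0,0,0,0,0]
    - [0,0,0,0,0,0]
    - [2.6,0.5,0,0,0,-0.044]
    - [2.6,0.5,0,0,0,-0.044]
    - [2.6,0.5,0,0,0,-0.044]
    - [2.6,0.4,0,0,0,-0.044]
    - [2.7,0.3,0,0,0,-0.044]
    - [2.7,0.2,0,0,0,-0.044]
    - [2.7,0.1,0,0,0,-0.043]
    - [2.7,0,0,0,0,-0.043]
    - [0,0,0,0,0,0]
    - [0,0,0,0,0,0]
  gripper: 1

```text
clock: 21.67
position: [0.5455, -0.2013, 0.0771]
ee_rot: [2.267, 2.174, -0.001]
force: [0.3, 0.4, 0.8]
width: 0.999
gripper_force: 0.0
```

Request:
step_arm:
  steps:
    - [0,0,0,0,0,0]
    - [0,0,0,0,0,0]
    - [0,0,0,0,0,0]
    - [0,0,0,0,0,0]
    - [0,0,0,0,0,0]
    - [0,0,0,0,0,0]
    - [0,0,0,0,0,0]
    - [0,0,0,0,0,0]
    - [0,0,0,0,0,0]
    - [0,0,0,0,0,0]
    - [0,0,0,0,0,0]
    - [0,0,0,0,0,0]
    - [0,0,0,0,0,0]
    - [0,0,0,0,0,0]
    - [0,0,0,0,0,0]
    - [0,0,0,0,0,0]
  gripper: 0
  force: 12

```text
clock: 23.0
position: [0.5458, -0.2011, 0.0772]
ee_rot: [2.269, 2.173, 0.001]
force: [-0.6, 3.2, -2.5]
width: 0.223
gripper_force: 11.7
```

Request:
step_arm:
  steps:
    - [0,0,0,0,0,0]
    - [0,0,0,0,0,0]
    - [0,0,0,0,0,0]
    - [0,0,0,0,0,0]
    - [0,0,0,0,0,0]
    - [0,0,0,0,0,0]
    - [0,0,0,0,0,0]
    - [0,0,0,0,0,0]
    - [2.7,-0.1,0,0,0,-0.044]
    - [2.7,-0.3,0,0,0,-0.044]
    - [2.7,-0.4,0,0,0,-0.044]
    - [2.6,-0.6,0,0,0,-0.044]
    - [2.6,-0.7,0,0,0,-0.044]
    - [2.6,-0.8,0,0,0,-0.044]
    - [2.6,-0.8,0,0,0,-0.043]
    - [2.6,-0.9,0,0,0,-0.043]
    - [0,0,0,0,0,0]
    - [0,0,0,0,0,0]
  gripper: 1

```text
clock: 24.5
position: [0.5666, -0.2059, 0.0771]
ee_rot: [2.611, 1.746, -0.001]
force: [-0.4, 0.9, 0.4]
width: 1.001
gripper_force: 0.0
```

Request:
step_arm:
  steps:
    - [0,0,0,0,0,0]
    - [0,0,0,0,0,0]
    - [0,0,0,0,0,0]
    - [0,0,0,0,0,0]
    - [0,0,0,0,0,0]
    - [0,0,0,0,0,0]
    - [0,0,0,0,0,0]
    - [0,0,0,0,0,0]
    - [0,0,0,0,0,0]
    - [0,0,0,0,0,0]
    - [0,0,0,0,0,0]
    - [0,0,0,0,0,0]
    - [0,0,0,0,0,0]
    - [0,0,0,0,0,0]
    - [0,0,0,0,0,0]
    - [0,0,0,0,0,0]
  gripper: 0
  force: 12

```text
clock: 25.83
position: [0.5608, -0.2027, 0.076]
ee_rot: [-2.603, -1.737, 0.007]
force: [-20.7, 11.5, 14.5]
width: 0.332
gripper_force: 11.4
```

The lever has met the end stop: the fingers stopped at 30.5 mm and the tool feels about 24 N. I'll keep pressing for half a second, slightly softer.

Request:
step_arm:
  steps:
    - [0,0,0,0,0,0]
    - [0,0,0,0,0,0]
    - [0,0,0,0,0,0]
    - [0,0,0,0,0,0]
    - [0,0,0,0,0,0]
    - [0,0,0,0,0,0]
    - [0,0,0,0,0,0]
  force: 8

```text
clock: 26.42
position: [0.5627, -0.2037, 0.0762]
ee_rot: [-2.606, -1.74, 0.005]
force: [-14.2, 8.4, 8.0]
width: 0.383
gripper_force: 7.6
```

Request:
step_arm:
  steps:
    - [0,0,0,0,0,0]
    - [0,0,0,0,0,0]
    - [0,0,0,0,0,0]
    - [0,0,0,0,0,0]
    - [0,0,0,0,0,0]
    - [0,0,0,0,0,0]
    - [0,0,0,0,0,0]
    - [0,0,10,0,0,0]
    - [0,0,20,0,0,0]
    - [0,0,20,0,0,0]
    - [0,0,25,0,0,0]
    - [0,0,25,0,0,0]
    - [0,0,20,0,0,0]
    - [0,0,10,0,0,0]
    - [0,0,0,0,0,0]
  gripper: 1

```text
clock: 27.67
position: [0.5676, -0.2067, 0.2098]
ee_rot: [2.61, 1.743, 0.004]
force: [0.9, 0.3, 0.1]
width: 1.001
gripper_force: 0.0
```

Request:
step_arm:
  steps:
    - [-5,-30,0,0,0,0]
    - [-5,-30,0,0,0,0]
    - [-5,-30,0,0,0,0]
    - [-5,-30,0,0,0,0]
    - [-5,-30,0,0,0,0]
    - [-5,-30,0,0,0,0]
    - [0,0,0,0,0,0]
    - [0,0,0,0,0,0]

```text
clock: 28.33
position: [0.5348, -0.3879, 0.206]
ee_rot: [-2.616, -1.738, 0.002]
force: [0.2, 0.8, 0.8]
width: 1.005
gripper_force: 0.0
```

```bash
python3 - <<'E'
from lev import *
b=snap('top','t5.png');a=snap('side','s5.png')
print(score('top',b),score('side',a),-5.105+2*np.pi)
c=np.hstack([cv2.resize(b[100:250,105:305],None,fx=2,fy=2,interpolation=2),cv2.resize(a[200:350,240:440],None,fx=2,fy=2,interpolation=2)])
cv2.imwrite('pics/G.png',cv2.convertScaleAbs(c[:,:,::-1],alpha=1.4,beta=10))
E
```

```text
[(np.float32(135.95547), 1.36), (np.float32(131.42656), 1.38), (np.float32(111.90625), 1.34), (np.float32(104.60039), 1.4)] [(np.float32(108.70547), 1.36), (np.float32(108.30508), 1.38), (np.float32(95.24043), 1.4), (np.float32(78.52344), 1.34)] 1.1781853071795858
```

View pics/G.png

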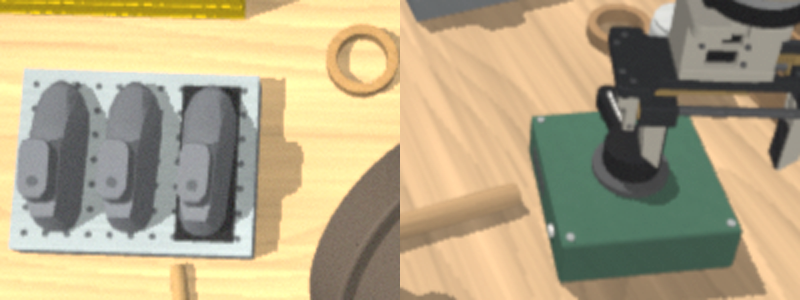

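The three lasts stand in line. The lever rests at 1.365 rad where the stop held it (3.66 rad travelled, implying a start at 0.64 rad, within its range). The robot is clear, so I'm handing in.

```bash
python3 -c "
from cell import job; print(job.sign_off())"
```

```text
the job is handed in; nothing more can be done
None
```

The last stands released on the mat in line with the other two, the dial was pressed against its end stop (about 24 N at the tool, then about 16 N) for over half a second, and the job is handed in; the sign-off returned no verdict.

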